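# Find the loose grille post in the drip tray

### The job

One of the five grille posts on the floor of this drip tray has come off its rivet, but it still stands in its place and looks just like the sound ones. Feel with gentle tugs which post it is, without wrenching a sound one up out of the thin sheet, then take the loose post out and leave it lying or standing in the round parts dish. Leave everything else on the counter where it is.

Things in the scene. Friction and masses are not known exactly. Their poses are not given: they have to be found in the camera images.
- tray: Drip tray of an espresso machine, lying level, grille off: an open box of thin stainless sheet, 226 (its x) x 306 (its y) x 60 mm high, walls and floor 3 mm thick, a dark front strip on its -x side, a small dark drain on its floor 75 mm towards +x. Fixed in place. Origin at the centre of its underside, z up. Five grille posts stand on its floor, at the points spot_1 to spot_5.
- spot_1 (a point): Top centre, 48 mm above the counter, of the post at the middle of the tray. All posts look alike: upright steel cylinder 20 mm in diameter, black rubber sleeve over its upper 20 mm, on a flange 26 mm wide and 3 mm thick; 45 mm tall. Four are riveted to the tray floor.
- spot_2 (a point): Top centre of the post at (-45, -85) mm in the tray's frame. One of the five posts, at a different spot each time, is loose: it only stands there, weighs 110 g (15 % less to 20 % more), topples if pushed sideways and lifts off freely. Nothing to be seen tells which.
- spot_3 (a point): Top centre of the post at (-45, 85) mm in the tray's frame.
- spot_4 (a point): Top centre of the post at (45, -85) mm in the tray's frame.
- spot_5 (a point): Top centre of the post at (45, 85) mm in the tray's frame.
- dish: Round stainless parts dish, open at the top, 144 mm across at the rim (about 135 mm inside), 32 mm high, inner floor 4 mm above the counter; it does not move. Origin at the centre of its underside.
- rivet_1 (a joint): How far one of the four riveted posts has been pulled up from its rest, in m (0 = at rest, cannot go lower). The thin floor bows like a spring, about 6 N per mm of lift; at 2.5 mm (about 15 N) its seat is torn. It does not move sideways. Which of the spots this post stands at differs each time and is not told.
- rivet_2 (a joint): How far one of the four riveted posts has been pulled up from its rest, in m (0 = at rest, cannot go lower). The thin floor bows like a spring, about 6 N per mm of lift; at 2.5 mm (about 15 N) its seat is torn. It does not move sideways. Which of the spots this post stands at differs each time and is not told.
- rivet_3 (a joint): How far one of the four riveted posts has been pulled up from its rest, in m (0 = at rest, cannot go lower). The thin floor bows like a spring, about 6 N per mm of lift; at 2.5 mm (about 15 N) its seat is torn. It does not move sideways. Which of the spots this post stands at differs each time and is not told.
- rivet_4 (a joint): How far one of the four riveted posts has been pulled up from its rest, in m (0 = at rest, cannot go lower). The thin floor bows like a spring, about 6 N per mm of lift; at 2.5 mm (about 15 N) its seat is torn. It does not move sideways. Which of the spots this post stands at differs each time and is not told.
- tamper: Bystander: espresso tamper, all dark steel: 58 mm round foot and knob handle, 92 mm tall, standing; origin at the centre of its foot.
- portafilter: Bystander: portafilter: steel basket holder 68 mm across and 32 mm high with a 125 mm black handle, lying level with the mouth up; origin on the underside near the handle's root.
- milk_jug: Bystander: stainless milk jug 92 mm across, 105 mm tall, with a side handle; origin at the centre of its foot.
- cup: Bystander: white ceramic espresso cup 72 mm across, 58 mm tall, with a handle; origin at the centre of its foot.
- screwdriver: Bystander: screwdriver lying on the counter; origin on its underside.
- group_brush: Bystander: group-cleaning brush, black, about 165 mm long, lying on the counter; origin on its underside.
- grille: Bystander: the tray's lift-off steel grille, 214 x 298 x 8 mm, lying flat on the counter; origin at the centre of its underside.

How it is judged:
By the outcome, as a careful person would: the job done as asked, in the order asked, and still so for the second after the job is handed in, with the robot touching nothing.
It also fails if it takes over 72 s, if anything falls off the work surface, if the arm or the gripper's body presses on something with over 40 N, if the wrist force passes 120 N, or if a joint passes its speed limit or range.

### The arm

A 6-joint arm with a two-finger parallel gripper is mounted at the origin on the work surface. World frame = base frame: x ahead of the robot, y to its left, z up, the work surface at z = 0. Lengths are in mm, angles in rad, forces in N, time in s.
With the tool pointing down it reaches from about 325 to 925 mm from the base axis. Payload 3.1 kg.
Tool frame: the origin (TCP) lies at the very end of the fingers, on their centre line; the grasp point (between the pads) lies 19 mm behind it; x points along the fingers, y is the direction in which the jaws open and shut, and the axes are right-handed (so a half turn about x gives the same grasp; the last joint's range is limited). The gripper opens to 85 mm and grips with 20 to 120 N. Pads are 22 mm wide; open, the fingers measure 114 mm over their backs; the gripper's body (76 mm by 85 mm) begins 54 mm behind the grasp point. The pads swing forward as they close: fully open they stand 13 mm farther back than shut.
Start: joints at [-1.453, 0.217, 1.613, -0, 1.311, -0.112], TCP at [142.385, -608.577, 231.3] pointing down, gripper open.
Joint ranges: [-2.75, 2.75], [-0.78, 2.1], [0.31, 2.55], [-1.13, 4.27], [0.13, 2.63], [-2.58, 2.58]. Speed limits (rad/s): [2.79, 2.79, 3.14, 3.14, 3.14, 3.14].

### API

Orientations are given as [roll, pitch, yaw] about the fixed x, y, z axes, in that order (R = Rz(yaw) Ry(pitch) Rx(roll)).
In Python, from cell import robot gives the robot as it stands. The module is installed in compiled form; this text tells all that it offers.
- The arm moves only by the tool jog_arm, never from a script. Its argument "increments" is a list of rows, each an object with "delta_rot": the turn, a rotation vector about the tool's x, y, z in rad, a list of three; "translation": the shift along the tool's x, y, z in mm, a list of three; "grip": the finger opening in mm, from 0 to 85.4. In form: [{"delta_rot": [wx, wy, wz], "translation": [x, y, z], "grip": grip}, ...]. A call has 1 to 12 rows; each row is the pose to reach, as a shift and turn from the pose commanded when the call began, along the tool's axes at that moment; what a row does not reach only later rows make up. A row lasts 1/12 s, in which the tool goes at most 41.7 mm and 7.16 degrees, less where a joint would pass 70% of its speed; a pose out of reach is approached as far as the arm can. A call with a gripper value outside its range is refused whole. The fingers move at their own pace and stop on an object; "squeeze" is the grip in N (left out, the last holds). Time passes only in rows, so rows that repeat a pose let the fingers close. It gives the time, the measured TCP pose, the force and the opening at its end, in the units of the state.
- robot.read_state(): the state, without advancing time (a new reading comes with each control period).
- robot.camera(name): name is "scene" or "top"; returns (picture, depth): 480x640x3 uint8, red, green, blue; 480x640 float32, mm along the optical axis (not along the pixel's ray), 0 where there is no reading.
- robot.camera_info(name): a dict with "fx", "fy", "cx", "cy" (pixels), "k1" (the pictures are not rectified: a ray, as slopes to the right and down, at radius r is drawn at 1 + k1 r^2 times it, then the intrinsics apply), "extrinsics" (4x4, takes a point from camera to world coordinates). Camera axes: x right, y down, z forward; pixel columns grow to the right and rows downward; lengths in mm; the calibration is good to about 2 mm. A picture is of the moment at which its call begins. camera_info takes no time and is no camera call.
- robot.hand_in(): hands the job in, once; it reports no verdict.
Trained networks look in the newest picture that a camera, given by its name, has taken for a name from the list of things; names that differ only in an ending like _2 or _b are one class to them, and where a whole thing is asked for, a point or a joint stands for the part that bears it (a point fixed in the world has none). Each returns a list of dicts, best first, with "score" (0 to 1); they miss things now and then, are a little off and sometimes report something else, mostly with a low value. They report only what shows in the picture. A call takes as long as a camera call.
- robot.spot_in(query, camera): "location" ([column, row] in pixels, amid what is visible of it).
- robot.silhouettes(query, camera): "region" (480x640 bool, what is visible of it) and "location" ([column, row] in pixels, amid what is visible of it).
The state is a dict: "t": time; "qpos": joint angles; "dq": joint speeds; "joint_torque": joint torques, N m; "tool_pos": TCP position; "ee_rot": TCP orientation; "wrist_force": force on the tool from outside, world axes, zero at the start; "moment": the same for the moment, N m; "gripper_width": finger opening in mm.
Only numpy, scipy, OpenCV 4.12 (cv2) and the standard library are available. Lean on these libraries where they do the work, as an engineer would, in place of code of your own. Each camera call takes 0.05 s, during which the arm holds its last target. There are 200 camera calls.

## Working session

There is one attempt and no reset: what is moved stays moved. The work goes in short steps, Python scripts to look and compute and a tool call to move; the robot and the scene stay as the last step left them, time stands still between calls to the robot, and variables do not carry over. Pictures are saved under pics/ and viewed, about 8 in all and at most 12, crops included, and the job is handed in when it is done.

Besides the shell and the picture viewer there is one more tool, called after "Call:" as name(argument=value, ...), one argument or row to a line, values as JSON. jog_arm: Moves the arm, as the interface text tells. Its arguments: {"type":"object","properties":{"increments":{"type":"array"},"squeeze":{"type":"number"}},"required":["increments"]}

```bash
mkdir -p pics; cat > h.py <<'E'
import numpy as np, cv2
from cell import robot
from scipy.spatial.transform import Rotation as R
def snap(n,f):
    p,d=robot.camera(n); cv2.imwrite('pics/'+f,p[:,:,::-1]); return p,d
def w(n,u,v,z=None,depth=None):
    i=robot.camera_info(n); K=np.array([[i['fx'],0,i['cx']],[0,i['fy'],i['cy']],[0,0,1.]])
    q=cv2.undistortPoints(np.array([[[u,v]]],float),K,np.array([i['k1'],0,0,0,0.]))[0,0]
    r=np.array([q[0],q[1],1]); E=np.array(i['extrinsics'])
    D=E[:3,:3]@r
    s=depth if z is None else (z-E[2,3])/D[2]
    return E[:3,3]+s*D
E
python3 - <<'E'
from h import *
for n in('top','scene'): snap(n,n+'0.png'); print(np.round(robot.camera_info(n)['extrinsics'],2).tolist())
print(robot.read_state())
for q,z in (('spot_1',48),('tray',30),('dish',4)):
    for s in robot.spot_in(q,'top')[:6]: print(q,round(s['score'],2),np.round(s['location']),np.round(w('top',*s['location'],z=z)))
E
```

```text
[[0.01, -0.99, 0.14, 385.36], [-1.0, -0.01, 0.01, -68.85], [-0.01, -0.14, -0.99, 1151.85], [0.0, 0.0, 0.0, 1.0]]
[[-0.88, 0.34, -0.34, 986.29], [0.48, 0.64, -0.6, 757.3], [0.02, -0.69, -0.73, 1074.9], [0.0, 0.0, 0.0, 1.0]]
{'t': 0.1, 'qpos': array([-1.45315213e+00,  2.17720915e-01,  1.61478892e+00,  4.69557556e-07,
        1.31129100e+00, -1.12239567e-01]), 'dq': array([ 0.00080187, -0.00294144, -0.00482892, -0.00039603,  0.00010559,
       -0.00025548]), 'joint_torque': array([-6.63422888e-04, -3.98073041e+01, -3.04972315e+01, -1.01942128e-04,
        4.23731006e-03, -4.94435042e-06]), 'tool_pos': array([ 142.32566822, -607.82079745,  230.06470537]), 'ee_rot': array([-1.6832413 ,  1.56858815,  1.688235  ]), 'wrist_force': array([-0.03016106, -0.61097298,  0.37500447]), 'moment': array([0.02218903, 0.00982472, 0.03161735]), 'gripper_width': 85.25158849202796}
spot_1 0.74 [263. 233.] [561. 104.  48.]
spot_1 0.65 [387. 162.] [ 741. -193.   48.]
tray 0.64 [262. 230.] [572. 110.  30.]
dish 0.81 [445. 258.] [ 512. -342.    4.]
dish 0.38 [147. 346.] [283. 387.   4.]
```

View pics/top0.png

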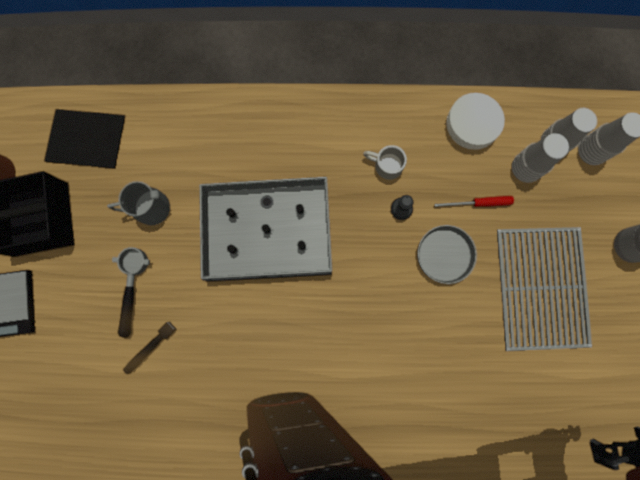

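View pics/scene0.png

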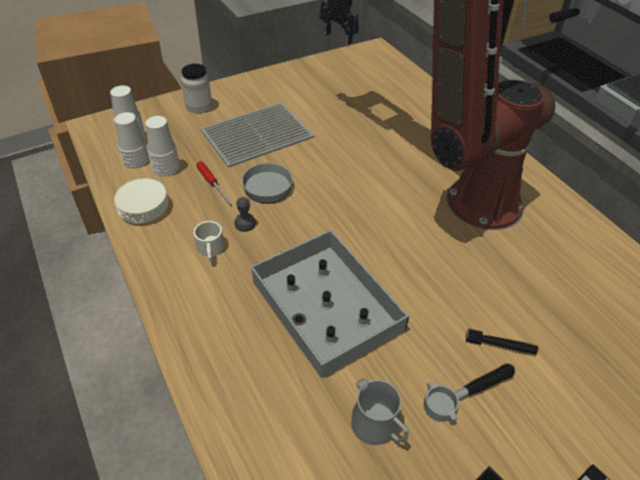

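Top view: tray spans about cols 201–331, rows 179–280, with posts near (231,213), (300,210), (266,230), (232,249) and (302,246). The dish is at (446,255) and the tamper at (402,207). I'll fit the post tops using depth from both cameras.

```bash
cat >> h.py <<'E'
def cloud(n,d):
    i=robot.camera_info(n); K=np.array([[i['fx'],0,i['cx']],[0,i['fy'],i['cy']],[0,0,1.]])
    v,u=np.mgrid[:480,:640]; uv=np.stack([u,v],-1).reshape(-1,1,2).astype(float)
    q=cv2.undistortPoints(uv,K,np.array([i['k1'],0,0,0,0.])).reshape(480,640,2)
    P=np.dstack([q,np.ones((480,640))])*d[...,None]; E=np.array(i['extrinsics'])
    X=P@E[:3,:3].T+E[:3,3]; X[d<=0]=np.nan; return X
E
python3 - <<'E'
from h import *
T={}
for n in('top','scene'):
    p,d=robot.camera(n); X=cloud(n,d)
    m=(X[...,2]>39)&(X[...,2]<56)&(abs(X[...,0]-560)<85)&(abs(X[...,1]-105)<125)
    N,L,S,C=cv2.connectedComponentsWithStats(m.astype(np.uint8),connectivity=8)
    for k in range(1,N):
        if S[k,4]<4: continue
        a=X[L==k]; print(n,S[k,4],np.round(C[k],1),np.round(a.mean(0),1),np.round((a.min(0)+a.max(0))/2,1), np.round(np.ptp(a,axis=0),1))
    r=(X[...,2]>52)&(X[...,2]<68)&(abs(X[...,0]-560)<140)&(abs(X[...,1]-105)<175)
    pts=X[r][:,:2].astype(np.float32); print('rect',len(pts),cv2.minAreaRect(pts), np.nanmedian(X[r][:,2]))
    # counter level
    f=(abs(X[...,0]-420)<40)&(abs(X[...,1]-60)<150); print('floor',np.nanmedian(X[f][:,2]))
    r=(X[...,2]>24)&(X[...,2]<40)&(np.hypot(X[...,0]-512,X[...,1]+342)<100)
    a=X[r][:,:2]; print('dish',len(a),(a.min(0)+a.max(0))/2,np.ptp(a,axis=0))
    s=robot.spot_in('tamper',n); print([ (x['score'],x['location']) for x in s][:2])
E
python3 - <<'E'
from h import *
im=cv2.imread('pics/top0.png')[170:290,190:350]; cv2.imwrite('pics/c1.png',cv2.resize(im,None,fx=5,fy=5,interpolation=cv2.INTER_CUBIC))
E
```

```text
top 57 [298.8 207.6] [623.9  19.7  46.9] [623.5  19.5  46.2] [19.4 19.5 10.3]
top 58 [229.9 211.6] [612.2 187.3  46.4] [612.4 187.3  45.3] [19.7 19.1 10.5]
top 52 [265.1 228. ] [572.9 100.1  45.9] [573.3  99.7  44.7] [19.4 16.2 11.4]
top 59 [300.6 244.3] [534.2  13.3  46.7] [535.1  13.7  45.9] [19.7 17.2 11.8]
top 60 [230.9 248.4] [522.  180.6  46.9] [522.8 180.9  45.9] [19.5 20.2 10.7]
rect 1248 ((571.9677124023438, 102.0909423828125), (236.1170654296875, 311.4808044433594), 4.045279502868652) 59.425299301590144
floor -0.9071756486250706
dish 329 [ 518.23477044 -339.88308809] [142.14988434 141.63970959]
[(0.83, [402.2, 206.4]), (0.26, [261.2, 230.8])]
scene 68 [322.9 263.1] [536.6  15.6  48.5] [536.   15.   47.4] [19.9 21.9 16.7]
scene 75 [290.9 278.4] [626.3  21.4  48.1] [626.2  19.1  47.4] [20.  24.6 16.2]
scene 71 [326.7 295.1] [575.8 103.3  48.1] [574.6 101.9  47.1] [19.6 20.5 15.5]
scene 76 [363.2 312.3] [527.3 183.8  48.5] [525.8 182.8  46.9] [21.7 20.6 14.2]
scene 80 [330.9 330.4] [614.8 191.   47.7] [614.1 188.9  46.9] [19.2 22.2 15.7]
rect 1489 ((573.9502563476562, 100.66900634765625), (234.38270568847656, 312.6365051269531), 4.062254905700684) 61.32018242431377
floor 2.4680369617525457
dish 381 [ 517.33839538 -341.80433933] [144.50927445 151.60770789]
[(0.79, [243.3, 218.2])]
```

View pics/c1.png

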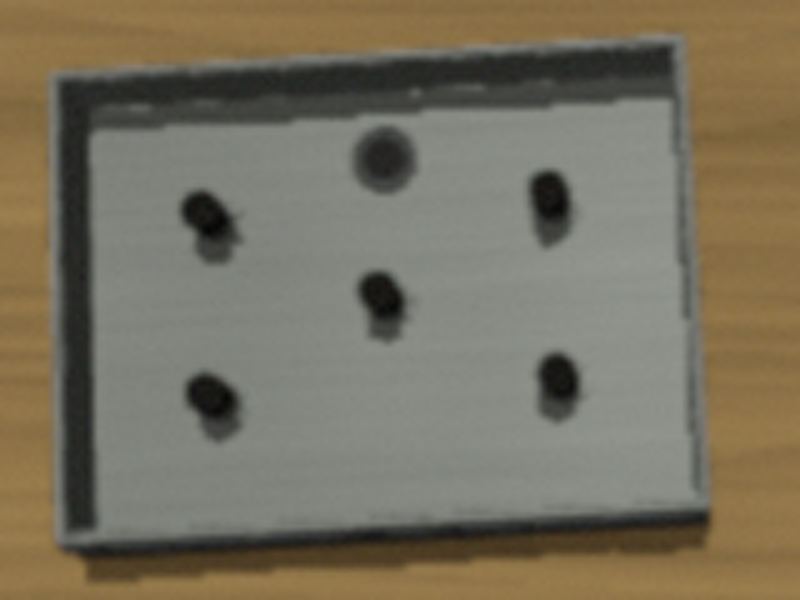

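Crop check: all five black sleeve tops match the depth clusters. Tray centre is about (573.5, 101), yaw 4.05°, and the dish is at about (518, -341). Next is the motion planning helper.

```bash
cat >> h.py <<'E'
SP={1:(573.5,101),2:(534.6,13),3:(522.6,182.6),4:(624.4,19.4),5:(612.4,189),'dish':(518,-341)}
def go(x,y,z,jaw=None):
    """print tool-frame shift/turn from current measured pose; jaw = desired world angle of tool y"""
    s=robot.read_state(); M=R.from_euler('xyz',s['ee_rot']).as_matrix()
    print('t',round(s['t'],2),'pos',np.round(s['tool_pos'],1),'grip',round(s['gripper_width'],1),'F',np.round(s['wrist_force'],2))
    print('shift',np.round(M.T@(np.array([x,y,z])-s['tool_pos']),1))
    if jaw is not None:
        ax=np.array([0,0,-1.]); yv=np.array([np.cos(jaw),np.sin(jaw),0]); T=np.stack([ax,yv,np.cross(ax,yv)],1)
        print('rotvec',np.round(R.from_matrix(M.T@T).as_rotvec(),4))
E
python3 - <<'E'
from h import *
s=robot.read_state(); M=R.from_euler('xyz',s['ee_rot']).as_matrix(); print(np.round(M,4)); 
T=np.array(robot.camera_info('top')['extrinsics'])
for j in (1.571+.0707,-1.571+.0707,.0707,np.pi+.0707): print(j); go(*SP[2],150,j)
print(w('top',402.2,206.4,z=60), s['qpos'])
E
```

```text
[[-0.000e+00  2.278e-01 -9.737e-01]
 [ 2.000e-04 -9.737e-01 -2.278e-01]
 [-1.000e+00 -2.000e-04 -0.000e+00]]
1.6417
t 0.45 pos [ 142.4 -608.5  231.2] grip 85.2 F [ 0.54  0.51 -1.36]
shift [  81.3 -515.8 -523.5]
rotvec [-2.9827e+00 -2.0000e-04  0.0000e+00]
-1.5003
t 0.45 pos [ 142.4 -608.5  231.2] grip 85.2 F [ 0.54  0.51 -1.36]
shift [  81.3 -515.8 -523.5]
rotvec [0.1593 0.     0.0002]
0.0707
t 0.45 pos [ 142.4 -608.5  231.2] grip 85.2 F [ 0.54  0.51 -1.36]
shift [  81.3 -515.8 -523.5]
rotvec [-1.4117e+00 -1.0000e-04  1.0000e-04]
3.212292653589793
t 0.45 pos [ 142.4 -608.5  231.2] grip 85.2 F [ 0.54  0.51 -1.36]
shift [  81.3 -515.8 -523.5]
rotvec [1.7299e+00 1.0000e-04 1.0000e-04]
[ 627.1046179  -228.47580452   60.        ] [-1.45319431e+00  2.16968496e-01  1.61351165e+00 -1.70720674e-05
  1.31127581e+00 -1.12202310e-01]
```

Call:
jog_arm(
  increments=[
    {"delta_rot": [0.16, 0, 0], "translation": [60, -516, -523], "grip": 50},
    {"delta_rot": [0.16, 0, 0], "translation": [60, -516, -523], "grip": 50},
    {"delta_rot": [0.16, 0, 0], "translation": [60, -516, -523], "grip": 50},
    {"delta_rot": [0.16, 0, 0], "translation": [60, -516, -523], "grip": 50},
    {"delta_rot": [0.16, 0, 0], "translation": [60, -516, -523], "grip": 50},
    {"delta_rot": [0.16, 0, 0], "translation": [60, -516, -523], "grip": 50},
    {"delta_rot": [0.16, 0, 0], "translation": [60, -516, -523], "grip": 50},
    {"delta_rot": [0.16, 0, 0], "translation": [60, -516, -523], "grip": 50},
    {"delta_rot": [0.16, 0, 0], "translation": [60, -516, -523], "grip": 50},
    {"delta_rot": [0.16, 0, 0], "translation": [60, -516, -523], "grip": 50},
    {"delta_rot": [0.16, 0, 0], "translation": [60, -516, -523], "grip": 50},
    {"delta_rot": [0.16, 0, 0], "translation": [60, -516, -523], "grip": 50},
  ],
  squeeze=20,
)

```text
t: 1.45
tool_pos: [408.9, -185.2, 191.0]
ee_rot: [2.478, 1.569, -0.594]
wrist_force: [1.0, -0.4, 0.1]
gripper_width: 50.0
```

```bash
python3 -c "
from h import *
go(*SP[2],80,-1.5003)"
```

```text
t 1.45 pos [ 408.9 -185.2  191. ] grip 50.0 F [ 0.99 -0.4   0.07]
shift [ 111.  -189.2 -139. ]
rotvec [-0.001  -0.0013 -0.001 ]
```

Call:
jog_arm(
  increments=[
    {"delta_rot": [0, 0, 0], "translation": [70, -180, -132], "grip": 50},
    {"delta_rot": [0, 0, 0], "translation": [70, -180, -132], "grip": 50},
    {"delta_rot": [0, 0, 0], "translation": [70, -180, -132], "grip": 50},
    {"delta_rot": [0, 0, 0], "translation": [70, -180, -132], "grip": 50},
    {"delta_rot": [0, 0, 0], "translation": [70, -180, -132], "grip": 50},
    {"delta_rot": [0, 0, 0], "translation": [70, -180, -132], "grip": 50},
    {"delta_rot": [0, 0, 0], "translation": [70, -180, -132], "grip": 50},
    {"delta_rot": [0, 0, 0], "translation": [70, -180, -132], "grip": 50},
    {"delta_rot": [0, 0, 0], "translation": [70, -180, -132], "grip": 50},
    {"delta_rot": [0, 0, 0], "translation": [70, -180, -132], "grip": 50},
  ],
)

```text
t: 2.28
tool_pos: [527.1, 0.8, 121.1]
ee_rot: [2.441, 1.57, -0.632]
wrist_force: [0.8, -0.1, 0.8]
gripper_width: 50.2
```

```bash
python3 -c "
from h import *
go(*SP[2],21,-1.5003)"
```

```text
t 2.28 pos [527.1   0.8 121.1] grip 50.2 F [ 0.76 -0.09  0.78]
shift [100.1 -11.7  -8.3]
rotvec [-0.0019 -0.0006 -0.0005]
```

Call:
jog_arm(
  increments=[
    {"delta_rot": [0, 0, 0], "translation": [20, -11.7, -8.3], "grip": 50},
    {"delta_rot": [0, 0, 0], "translation": [40, -11.7, -8.3], "grip": 50},
    {"delta_rot": [0, 0, 0], "translation": [60, -11.7, -8.3], "grip": 50},
    {"delta_rot": [0, 0, 0], "translation": [80, -11.7, -8.3], "grip": 50},
    {"delta_rot": [0, 0, 0], "translation": [100, -11.7, -8.3], "grip": 50},
    {"delta_rot": [0, 0, 0], "translation": [100, -11.7, -8.3], "grip": 50},
    {"delta_rot": [0, 0, 0], "translation": [100, -11.7, -8.3], "grip": 50},
  ],
)

```text
t: 2.87
tool_pos: [533.4, 13.0, 20.2]
ee_rot: [-0.138, 1.568, 3.071]
wrist_force: [0.4, 0.9, 0.9]
gripper_width: 50.0
```

```bash
python3 -c "
from h import *
snap('scene','s1.png');im=cv2.imread('pics/s1.png')[200:400,230:430];cv2.imwrite('pics/s1c.png',cv2.resize(im,None,fx=3,fy=3))
go(*SP[2],21,-1.5003)"
```

```text
t 2.92 pos [534.9  13.1  21.4] grip 50.2 F [-0.42  0.17 -0.69]
shift [0.4 0.1 0.3]
rotvec [-0.0022 -0.0006 -0.0002]
```

View pics/s1c.png

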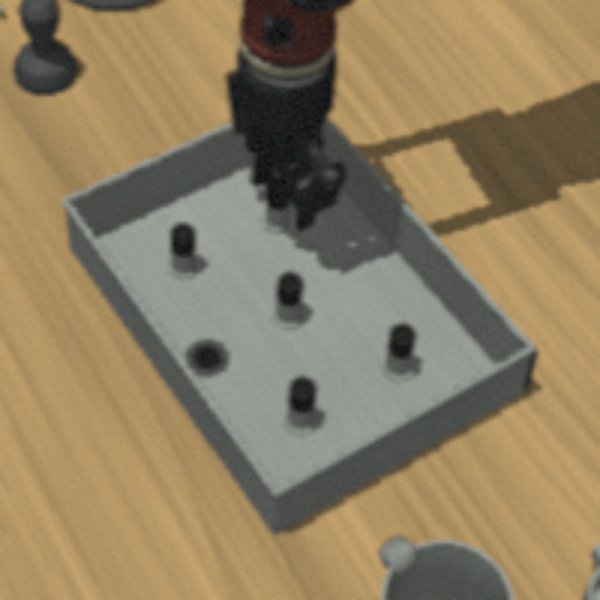

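The fingers straddle post 2 (around crop (280,200)). Now I close on it and tug.

Call:
jog_arm(
  increments=[
    {"delta_rot": [0, 0, 0], "translation": [0, 0, 0], "grip": 30},
    {"delta_rot": [0, 0, 0], "translation": [0, 0, 0], "grip": 24},
    {"delta_rot": [0, 0, 0], "translation": [0, 0, 0], "grip": 18},
    {"delta_rot": [0, 0, 0], "translation": [0, 0, 0], "grip": 15},
    {"delta_rot": [0, 0, 0], "translation": [0, 0, 0], "grip": 15},
    {"delta_rot": [0, 0, 0], "translation": [0, 0, 0], "grip": 15},
    {"delta_rot": [0, 0, 0], "translation": [0, 0, 0], "grip": 15},
  ],
  squeeze=20,
)

```text
t: 3.5
tool_pos: [536.2, 13.5, 22.4]
ee_rot: [2.667, 1.568, -0.404]
wrist_force: [-1.0, -1.6, 6.5]
gripper_width: 19.3
```

Call:
jog_arm(
  increments=[
    {"delta_rot": [0, 0, 0], "translation": [-0.5, 0, 0], "grip": 15},
    {"delta_rot": [0, 0, 0], "translation": [-1, 0, 0], "grip": 15},
    {"delta_rot": [0, 0, 0], "translation": [-1, 0, 0], "grip": 15},
    {"delta_rot": [0, 0, 0], "translation": [-1, 0, 0], "grip": 15},
    {"delta_rot": [0, 0, 0], "translation": [-1, 0, 0], "grip": 15},
  ],
)

```text
t: 3.92
tool_pos: [536.1, 13.5, 22.5]
ee_rot: [2.745, 1.568, -0.327]
wrist_force: [2.7, -4.5, 3.4]
gripper_width: 19.2
```

```bash
cat > f.py <<'E'
from h import *
F=[];Z=[]
for i in range(5):
    robot.camera('top'); s=robot.read_state(); F.append(s['wrist_force']); Z.append(s['tool_pos'])
print(s['t'],np.round(np.mean(F,0),2),np.round(np.std(F,0),2),np.round(np.mean(Z,0),2),s['gripper_width'])
E
python3 f.py
```

```text
4.1667 [ 2.56 -4.66  4.52] [0.56 0.54 0.45] [536.13  13.52  22.45] 19.27105469269054
```

Call:
jog_arm(
  increments=[
    {"delta_rot": [0, 0, 0], "translation": [-1, 0, 0], "grip": 15},
    {"delta_rot": [0, 0, 0], "translation": [-1.5, 0, 0], "grip": 15},
    {"delta_rot": [0, 0, 0], "translation": [-1.5, 0, 0], "grip": 15},
  ],
)

```text
t: 4.42
tool_pos: [536.1, 13.5, 22.9]
ee_rot: [2.82, 1.567, -0.252]
wrist_force: [5.3, -4.3, -2.6]
gripper_width: 19.1
```

```bash
python3 f.py
```

```text
4.6667 [ 5.87 -4.78 -2.99] [0.58 0.36 0.34] [536.08  13.51  22.8 ] 19.345561445453004
```

Call:
jog_arm(
  increments=[
    {"delta_rot": [0, 0, 0], "translation": [-1, 0, 0], "grip": 15},
    {"delta_rot": [0, 0, 0], "translation": [-1, 0, 0], "grip": 15},
    {"delta_rot": [0, 0, 0], "translation": [-1, 0, 0], "grip": 15},
  ],
)

```text
t: 4.92
tool_pos: [536.1, 13.5, 23.3]
ee_rot: [2.849, 1.567, -0.223]
wrist_force: [7.2, -5.2, -5.7]
gripper_width: 19.3
```

```bash
python3 f.py
```

```text
5.1667 [ 6.99 -4.53 -5.7 ] [0.18 0.42 0.55] [536.05  13.53  23.32] 19.058922444564512
```

Spot 2 is riveted: the force climbs with lift and holds laterally. I'll lower, release and move to spot 4.

Call:
jog_arm(
  increments=[
    {"delta_rot": [0, 0, 0], "translation": [1.5, 0, 0], "grip": 15},
    {"delta_rot": [0, 0, 0], "translation": [3.5, 0, 0], "grip": 15},
    {"delta_rot": [0, 0, 0], "translation": [3.5, 0, 0], "grip": 50},
    {"delta_rot": [0, 0, 0], "translation": [3.5, 0, 0], "grip": 50},
    {"delta_rot": [0, 0, 0], "translation": [3.5, 0, 0], "grip": 50},
    {"delta_rot": [0, 0, 0], "translation": [-25, 0, 0], "grip": 50},
    {"delta_rot": [0, 0, 0], "translation": [-57, 0, 0], "grip": 50},
    {"delta_rot": [0, 0, 0], "translation": [-57, 0, -30], "grip": 50},
    {"delta_rot": [0, 0, 0], "translation": [-57, 0, -60], "grip": 50},
    {"delta_rot": [0, 0, 0], "translation": [-57, 0, -90], "grip": 50},
    {"delta_rot": [0, 0, 0], "translation": [-57, 0, -90], "grip": 50},
    {"delta_rot": [0, 0, 0], "translation": [-57, 0, -90], "grip": 50},
  ],
)

```text
t: 6.17
tool_pos: [624.3, 20.9, 79.9]
ee_rot: [-0.415, 1.568, 2.797]
wrist_force: [0.1, -0.7, -0.4]
gripper_width: 49.7
```

```bash
python3 -c "
from h import *
robot.camera('top');go(*SP[4],21,-1.5003)"
```

```text
t 6.22 pos [622.8  20.9  79.5] grip 50.0 F [ 0.3   0.6  -1.33]
shift [58.5  1.7 -1.7]
rotvec [-0.0004  0.004   0.0011]
```

Call:
jog_arm(
  increments=[
    {"delta_rot": [0, 0, 0], "translation": [20, 1, -1], "grip": 50},
    {"delta_rot": [0, 0, 0], "translation": [45, 1, -1], "grip": 50},
    {"delta_rot": [0, 0, 0], "translation": [58, 1, -1], "grip": 50},
    {"delta_rot": [0, 0, 0], "translation": [58, 1, -1], "grip": 30},
    {"delta_rot": [0, 0, 0], "translation": [58, 1, -1], "grip": 24},
    {"delta_rot": [0, 0, 0], "translation": [58, 1, -1], "grip": 18},
    {"delta_rot": [0, 0, 0], "translation": [58, 1, -1], "grip": 15},
    {"delta_rot": [0, 0, 0], "translation": [58, 1, -1], "grip": 15},
    {"delta_rot": [0, 0, 0], "translation": [58, 1, -1], "grip": 15},
    {"delta_rot": [0, 0, 0], "translation": [58, 1, -1], "grip": 15},
  ],
)

```text
t: 7.05
tool_pos: [626.0, 19.4, 23.9]
ee_rot: [3.019, 1.57, -0.053]
wrist_force: [0.6, 0.1, -0.0]
gripper_width: 19.1
```

```bash
python3 f.py
```

```text
7.3 [ 0.23 -0.06 -1.03] [0.52 0.14 0.38] [625.66  19.38  23.36] 19.415537175852243
```

Call:
jog_arm(
  increments=[
    {"delta_rot": [0, 0, 0], "translation": [-0.8, 0, 0], "grip": 15},
    {"delta_rot": [0, 0, 0], "translation": [-1.6, 0, 0], "grip": 15},
    {"delta_rot": [0, 0, 0], "translation": [-2.5, 0, 0], "grip": 15},
    {"delta_rot": [0, 0, 0], "translation": [-2.5, 0, 0], "grip": 15},
  ],
)

```text
t: 7.63
tool_pos: [625.7, 19.4, 25.9]
ee_rot: [3.032, 1.57, -0.04]
wrist_force: [0.1, -0.4, -1.3]
gripper_width: 19.2
```

```bash
python3 f.py
```

```text
7.8833 [ 0.03  0.17 -0.83] [0.4  0.34 0.38] [625.58  19.39  25.68] 19.214679695579118
```

Spot 4 follows freely, carrying only about 1 N with no side force, so it's the loose one. I'll lift it higher and look.

Call:
jog_arm(
  increments=[
    {"delta_rot": [0, 0, 0], "translation": [0, 0, 0], "grip": 15},
    {"delta_rot": [0, 0, 0], "translation": [-20, 0, 0], "grip": 15},
    {"delta_rot": [0, 0, 0], "translation": [-50, 0, 0], "grip": 15},
    {"delta_rot": [0, 0, 0], "translation": [-80, 0, 0], "grip": 15},
    {"delta_rot": [0, 0, 0], "translation": [-110, 0, 0], "grip": 15},
    {"delta_rot": [0, 0, 0], "translation": [-140, 0, 0], "grip": 15},
    {"delta_rot": [0, 0, 0], "translation": [-165, 0, 0], "grip": 15},
    {"delta_rot": [0, 0, 0], "translation": [-165, 0, 0], "grip": 15},
    {"delta_rot": [0, 0, 0], "translation": [-165, 0, 0], "grip": 15},
  ],
  squeeze=30,
)

```text
t: 8.63
tool_pos: [627.1, 19.3, 193.2]
ee_rot: [2.99, 1.566, -0.081]
wrist_force: [1.0, 0.9, -1.3]
gripper_width: 19.0
```

```bash
python3 -c "
from h import *
snap('scene','s2.png');im=cv2.imread('pics/s2.png')[60:360,180:430];cv2.imwrite('pics/s2c.png',cv2.resize(im,None,fx=2,fy=2))
go(*SP['dish'],190,-1.5003)"
```

```text
t 8.68 pos [625.4  19.4 190.6] grip 19.1 F [-0.45 -0.41 -1.93]
shift [  0.6 352.  132.3]
rotvec [-0.0007 -0.0003 -0.    ]
```

View pics/s2c.png

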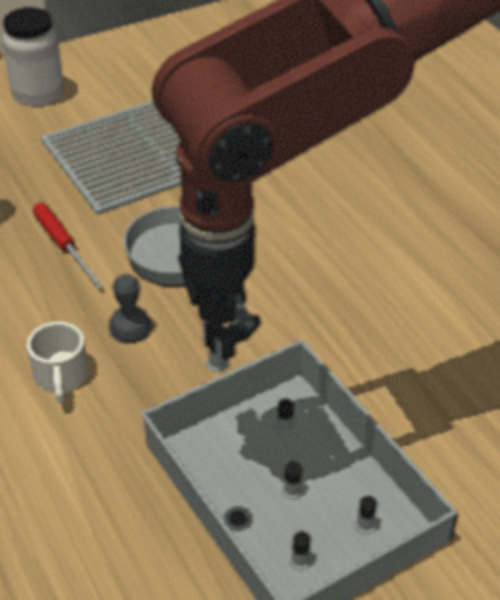

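The post hangs in the jaws (crop (217,360)), and four posts remain in the tray. Next I carry it to the dish.

Call:
jog_arm(
  increments=[
    {"delta_rot": [0, 0, 0], "translation": [0, 27, 10], "grip": 15},
    {"delta_rot": [0, 0, 0], "translation": [0, 63, 24], "grip": 15},
    {"delta_rot": [0, 0, 0], "translation": [0, 98, 37], "grip": 15},
    {"delta_rot": [0, 0, 0], "translation": [0, 134, 50], "grip": 15},
    {"delta_rot": [0, 0, 0], "translation": [0, 170, 64], "grip": 15},
    {"delta_rot": [0, 0, 0], "translation": [0, 206, 77], "grip": 15},
    {"delta_rot": [0, 0, 0], "translation": [0, 242, 91], "grip": 15},
    {"delta_rot": [0, 0, 0], "translation": [0, 278, 104], "grip": 15},
    {"delta_rot": [0, 0, 0], "translation": [0, 314, 118], "grip": 15},
    {"delta_rot": [0, 0, 0], "translation": [0, 340, 128], "grip": 15},
    {"delta_rot": [0, 0, 0], "translation": [0, 352, 132], "grip": 15},
    {"delta_rot": [0, 0, 0], "translation": [0, 352, 132], "grip": 15},
  ],
)

```text
t: 9.68
tool_pos: [516.2, -342.9, 187.8]
ee_rot: [-0.594, 1.567, 2.614]
wrist_force: [0.4, -0.1, -1.6]
gripper_width: 19.0
```

Call:
jog_arm(
  increments=[
    {"delta_rot": [0, 0, 0], "translation": [20, 0, 0], "grip": 15},
    {"delta_rot": [0, 0, 0], "translation": [50, 0, 0], "grip": 15},
    {"delta_rot": [0, 0, 0], "translation": [85, 0, 0], "grip": 15},
    {"delta_rot": [0, 0, 0], "translation": [110, 0, 0], "grip": 15},
    {"delta_rot": [0, 0, 0], "translation": [130, 0, 0], "grip": 15},
    {"delta_rot": [0, 0, 0], "translation": [140, 0, 0], "grip": 15},
    {"delta_rot": [0, 0, 0], "translation": [140, 0, 0], "grip": 15},
    {"delta_rot": [0, 0, 0], "translation": [140, 0, 0], "grip": 15},
    {"delta_rot": [0, 0, 0], "translation": [140, 0, 0], "grip": 15},
  ],
)

```text
t: 10.43
tool_pos: [519.7, -341.2, 52.1]
ee_rot: [2.45, 1.568, -0.621]
wrist_force: [-0.0, -0.1, -0.4]
gripper_width: 18.8
```

```bash
python3 f.py; python3 -c "
from h import *
go(*SP['dish'],24.5,-1.5003)
snap('scene','s3.png');im=cv2.imread('pics/s3.png')[60:300,180:430];cv2.imwrite('pics/s3c.png',cv2.resize(im,None,fx=2,fy=2))"
```

```text
10.6833 [ 0.53 -0.67 -1.12] [0.44 0.58 0.6 ] [ 519.71 -341.77   52.59] 18.511200065664084
t 10.68 pos [ 519.3 -341.7   52.2] grip 18.5 F [ 0.88 -0.53 -0.9 ]
shift [27.7 -0.8  1.3]
rotvec [-0.0008 -0.002  -0.0018]
```

View pics/s3c.png

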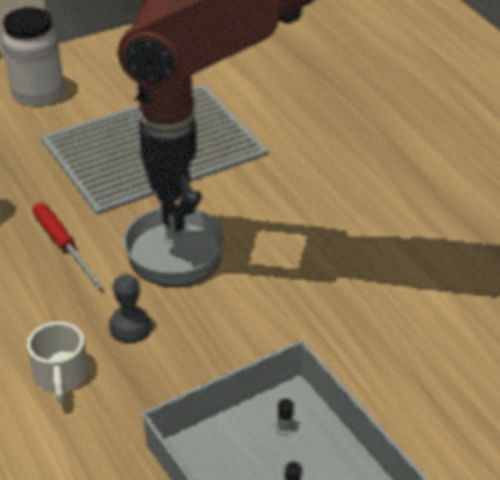

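The post is inside the dish outline, near the centre. I'll lower it gently until contact.

Call:
jog_arm(
  increments=[
    {"delta_rot": [0, 0, 0], "translation": [10, 0, 0], "grip": 15},
    {"delta_rot": [0, 0, 0], "translation": [20, 0, 0], "grip": 15},
    {"delta_rot": [0, 0, 0], "translation": [24, 0, 0], "grip": 15},
    {"delta_rot": [0, 0, 0], "translation": [27, 0, 0], "grip": 15},
    {"delta_rot": [0, 0, 0], "translation": [27, 0, 0], "grip": 15},
    {"delta_rot": [0, 0, 0], "translation": [27, 0, 0], "grip": 15},
  ],
)

```text
t: 11.23
tool_pos: [517.6, -340.4, 24.0]
ee_rot: [-0.744, 1.568, 2.467]
wrist_force: [-3.6, 2.6, 7.7]
gripper_width: 18.8
```

```bash
python3 f.py
```

```text
11.4833 [-3.05  2.59  7.29] [0.54 0.34 0.5 ] [ 517.64 -340.37   24.01] 18.82451276456474
```

Touched down at 7 N. I'll release, let the fingers open, then rise.

Call:
jog_arm(
  increments=[
    {"delta_rot": [0, 0, 0], "translation": [-1, 0, 0], "grip": 15},
    {"delta_rot": [0, 0, 0], "translation": [-1, 0, 0], "grip": 24},
    {"delta_rot": [0, 0, 0], "translation": [-1, 0, 0], "grip": 32},
    {"delta_rot": [0, 0, 0], "translation": [-1, 0, 0], "grip": 42},
    {"delta_rot": [0, 0, 0], "translation": [-1, 0, 0], "grip": 42},
    {"delta_rot": [0, 0, 0], "translation": [-15, 0, 0], "grip": 42},
    {"delta_rot": [0, 0, 0], "translation": [-45, 0, 0], "grip": 42},
    {"delta_rot": [0, 0, 0], "translation": [-85, 0, 0], "grip": 42},
    {"delta_rot": [0, 0, 0], "translation": [-125, 0, 0], "grip": 42},
    {"delta_rot": [0, 0, 0], "translation": [-165, 0, 0], "grip": 42},
    {"delta_rot": [0, 0, 0], "translation": [-165, 0, 0], "grip": 42},
    {"delta_rot": [0, 0, 0], "translation": [-165, 0, 0], "grip": 42},
  ],
)

```text
t: 12.48
tool_pos: [520.9, -343.0, 194.6]
ee_rot: [2.379, 1.561, -0.693]
wrist_force: [-0.4, 0.2, -0.4]
gripper_width: 42.5
```

```bash
python3 f.py; python3 -c "
from h import *
p,d=snap('scene','s4.png');im=cv2.imread('pics/s4.png')[60:360,180:430];cv2.imwrite('pics/s4c.png',cv2.resize(im,None,fx=2,fy=2))"
```

```text
12.7333 [-0.11 -0.05 -0.69] [0.09 0.13 0.34] [ 517.81 -340.48  188.07] 42.12931381342395
```

View pics/s4c.png

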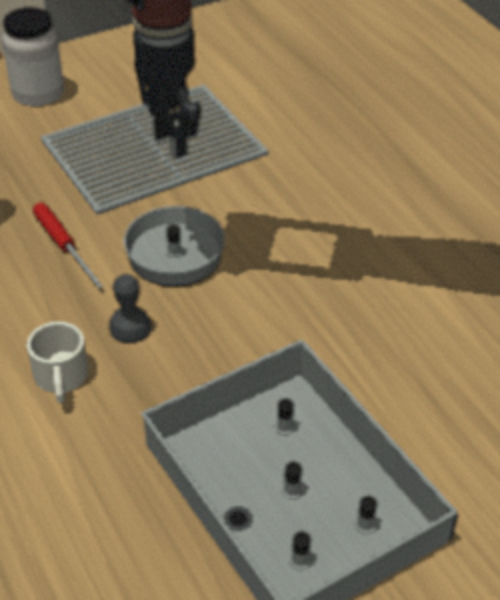

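The post stands upright in the dish (crop (174,235)), the gripper is clear and the other four posts are in place.

```bash
python3 -c "
from h import *
print(robot.hand_in())"
```

```text
the job is handed in; nothing more can be done
None
```

The loose post was the one at spot_4. It now stands upright in the parts dish, and I handed the job in at about 13 s.

- **Finding it:** I tugged spot_2 first. The pull there rose to about 5.7 N over roughly 0.9 mm of lift, with side forces holding it, so it is riveted and was left well below the tear limit. Spot_4 came up freely with only about 1 N, so I did not tug spots 1, 3 and 5.
- **Last checks:** The final picture shows the post standing near the middle of the dish. The other four posts, the cup, tamper, screwdriver and grille look unmoved, and the gripper is clear at about z = 188 mm. The final picture I viewed did not cover the jug, portafilter and brush. The arm was only near them while testing spot_2 and spot_4, well away from where they stand.
- **Odd readings:** Closing the fingers first pressed post 2 down with about 6 N, so its tug only counted once the arm had lifted past that. The measured TCP also wandered by 1–2 mm. No check failed.

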